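# Shut and lock the grinder's dust box

## Robot

A 6-joint arm with a two-finger parallel gripper is mounted at the origin on the work surface. World frame = base frame: x ahead of the robot, y to its left, z up, the work surface at z = 0. Lengths are in m, angles in rad, forces in N, time in s.
With the tool pointing down it reaches from about 0.275 to 0.875 m from the base axis. Payload 12.5 kg.
Tool frame: the origin (TCP) lies at the very end of the fingers, on their centre line; the grasp point (between the pads) lies 19 mm behind it; z points along the fingers, y is the line along which they close (so a half turn about z gives the same grasp; the last joint's range is limited). The gripper opens to 85 mm and grips with 20 to 120 N. Pads are 22 mm wide; open, the fingers measure 114 mm over their backs; the gripper's body (76 mm by 85 mm) begins 54 mm behind the grasp point. The pads swing forward as they close: fully open they stand 13 mm farther back than shut.
Start: joints at [-1.19, 0.351, 1.652, -0, 1.139, -0.085], TCP at [0.247, -0.491, 0.231] pointing down, gripper open.
Joint ranges: [-2.75, 2.75], [-0.79, 2.1], [0.01, 2.65], [-1.57, 4.71], [0.07, 3.14], [-2.87, 2.87]. Speed limits (rad/s): [2.22, 2.22, 2.79, 3.14, 3.14, 3.14].

## Interface

Orientations are given as a 3x3 rotation matrix whose columns are the frame's x, y, z axes.
In Python, from bench import manip gives the robot as it stands. Calls block until the motion is done:
- manip.move_ptp(position, orientation): joint-space move of the TCP to a pose.
- manip.move_l(position, attitude=None, max_speed=0.15): straight line of the TCP; attitude=None keeps the orientation; max_speed is the mean speed in m/s.
- manip.move_j(angles): joint-space move.
- manip.set_gripper(opening, effort=None): opening from 0.0 (shut) to 1.0 (fully open); effort is the grip in N (None keeps the last); returns when the fingers have stopped.
- manip.dwell(seconds).
- manip.inverse_kinematics(position, orientation): joint angles nearest the present ones, or None.
- manip.grab_frame(name): name is "scene" or "side" or "wrist"; returns (picture, depth): 384x512x3 uint8, red, green, blue; 384x512 float32, m along the optical axis (not along the pixel's ray), 0 where there is no reading.
- manip.get_calibration(name): a dict with "camera_matrix" (3x3 intrinsics, pixels), "R" (3x3) and "t" (3): a world point X has camera coordinates R X + t. Camera axes: x right, y down, z forward; pixel columns grow to the right and rows downward; lengths in m; the calibration is good to about 2 mm. A picture is of the moment at which its call begins: read the wrist's pose just before it. get_calibration takes no time and is no camera call; for the wrist camera it gives the pose at the moment of the call.
A pose or a line that the arm cannot do raises manip.Unreachable and nothing moves.
- manip.sign_off(): hands the job in; it is judged then, once.
Trained networks look in the newest picture that a camera, given by its name, has taken for a name from the list of things; names that differ only in an ending like _2 or _b are one class to them, and where a whole thing is asked for, a point or a joint stands for the part that bears it (a point fixed in the world has none). Each returns a list of dicts, best first, with "confidence" (0 to 1); they miss things now and then, are a little off and sometimes report something else, mostly with a low value. They report only what shows in the picture. A call takes as long as a camera call.
- manip.look_for(camera, name): "at" ([x, y, z] in m, in world coordinates, good to about 4 mm: the middle of the surface that is visible of it).
Readings, each from a call of its own:
- manip.current_time(): time.
- manip.current_qpos(): joint angles.
- manip.current_joint_vel(): joint speeds.
- manip.current_joint_torque(): joint torques, N m.
- manip.current_ee_pos(): TCP position.
- manip.current_tcp_rot(): TCP orientation.
- manip.current_force(): force on the tool from outside, world axes, zero at the start.
- manip.current_ft_torque(): the same for the moment, N m.
- manip.current_grip_width(): opening from 0.0 (shut) to 1.0 (fully open).
- manip.current_grip_force(): force on a finger pad.
Only numpy, scipy, OpenCV 4.12 (cv2) and the standard library are available. Lean on these libraries where they do the work, as an engineer would, in place of code of your own. Each camera call takes 0.05 s, during which the arm holds its last target. There are 200 camera calls.

## Task

Push the dust box's raised access panel all the way shut with the fingertips, then set a fingertip in the slot of its red quarter-turn fastener and turn it clockwise (seen from above) until it stops and the panel is locked. Pick nothing up and do not open the panel any wider; the knives, the stone and the other loose things stay where they lie.

Things in the scene. Friction and masses are not known exactly. Their poses are not given: they have to be found in the camera images.
- dustbox: Green metal box, 240 x 240 mm in plan, 100 mm high, bolted to the bench (cannot shift). Its top is the hinged panel. Origin: centre of its underside; x from its front wall (robot's side) to its hinge side, y to its left, z up. A 64 mm wide pipe stub sticks out 35 mm from its far wall.
- panel (a joint): Angle of the aluminium panel (240 x 240 x 6 mm), hinged along the box's far top edge (box frame x 120, z 100 mm). 0 rad = shut flat against a firm stop; positive = front edge raised (stop at 0.6). Starts at 0.22 to 0.40. Stiff hinge: stays where it is left (sags under 0.003 rad/s), never springs back; about 3 to 6 N down on the front edge shuts it.
- panel_push (a point): Middle of the yellow strip (22 x 100 mm) on top of the panel along its front edge, 222 mm from the hinge. Moves with the panel; axes are the panel's (x towards the hinge, z out of its top). With the panel shut it lies 108 mm above the bench, at x -102, y 0 mm in the box frame.
- cam (a joint): Turn of the fastener, growing clockwise seen from above: 0 rad = unlocked, pi/2 = locked, firm stops at both. Starts at 0 to 0.3; stays where it is left; friction 0.12 N m (4 N at 30 mm from the axis). Past about 1 rad its tongue, under the panel, passes beneath a lip on the box's front wall and locks the panel; with the panel over 0.02 rad open it strikes the lip instead.
- cam_slot (a point): Centre of the slot's floor, on the turning axis (point z, up out of the panel). The fastener: a smooth round 96 mm across; two red half-moon blocks leave a straight slot with a dark floor, 38 mm wide, 16 mm deep, 96 mm long, open at both ends. It turns only from within the slot. Panel shut: slot floor 112 mm, block tops 128 mm above the bench, axis at x -20, y 0 mm in the box frame.
- slot_stripe (a point): Middle of the white stripe (20 x 10 mm) on the slot's floor, 34 mm from the axis, near the slot end above the tongue; point x runs along the slot outward. At cam 0 (unlocked) this end points to the box's right side (-y); locked it points to its front (-x), at the small green mark on the panel.
- knife_red: Bystander, loose: knife with a red handle, about 260 mm long, lying beside the box's right side. Origin where handle and blade meet, on the bench; x along the blade.
- knife_wood: Bystander, loose: knife with a dark wooden handle, about 240 mm long, lying between the robot and the bench's left side. Origin where handle and blade meet, on the bench; x along the blade.
- stone: Bystander, loose: two-layer sharpening stone 160 x 50 x 24 mm beside the box's left side. Origin: centre of its underside; x along its length.
- oil: Bystander, loose: blue bottle 60 mm across and 150 mm tall, to the right of the red knife. Origin: centre of its underside.
- brush: Bystander, loose: wooden-handled brush 200 mm long, lying to the left of the stone. Origin: middle of its length, underside; x along it.
- spare_wheel: Bystander, loose: pink grinding wheel lying flat between the robot and the bench's right side, 150 mm across, 22 mm thick. Origin: centre of its underside.

How it is judged:
On the way, in this order (a step that is already met when the one before it is completed fails the run):
1. the panel is pushed shut (within 0.03 rad) while the fastener is still unlocked (under 0.9 rad) (value of joint panel below 0.03 rad and value of joint cam below 0.9 rad), for 0.1 s.
2. the fastener is turned clockwise to its locked stop (past 1.4 rad) with the panel shut (value of joint cam above 1.4 rad and value of joint panel below 0.03 rad), for 0.1 s.
At the end, for the whole second after the job is handed in: The panel is shut (within 0.03 rad of flat), the fastener is past 1.4 rad (its locked stop is at 1.57) and at rest, and every loose bystander is within 30 mm of where it started (all of step 2 and velocity of joint cam between -0.05 and 0.05 rad/s and distance of each of knife_red, knife_wood, stone, oil, brush, spare_wheel from where it was at the start of the episode below 0.03 m); the robot touches nothing.
It fails at once if a loose bystander is lifted more than 20 mm, or shoved or carried more than 40 mm (height (world z) of any of knife_red, knife_wood, stone, oil, brush, spare_wheel above 0.02 m or distance of any of knife_red, knife_wood, stone, oil, brush, spare_wheel from where it was at the start of the episode above 0.04 m).
It fails at once if the panel is opened wider (past 0.46 rad) instead of being pushed shut (value of joint panel above 0.46 rad).
It also fails if it takes over 48 s, if anything falls off the work surface, if the arm or the gripper's body presses on something with over 40 N, if the wrist force passes 120 N, or if a joint passes its speed limit or range.

## Working session

There is one attempt and no reset: what is moved stays moved. The work goes in short steps, each a Python script; the robot and the scene stay as the last script left them, time stands still between calls to the robot, and variables do not carry over. Pictures are saved under pics/ and viewed, at most 10 in all, crops included, and the job is handed in when it is done.

```bash
mkdir -p pics
python3 - <<'E'
from bench import manip
import cv2,numpy as np
for c in ("scene","side"):
    p,d=manip.grab_frame(c); cv2.imwrite(f"pics/{c}0.png",p[:,:,::-1]); np.savez(f"{c}0.npz",p=p,d=d,**manip.get_calibration(c))
    for n in ("dustbox","panel","panel_push","cam","cam_slot","slot_stripe","stone","oil","knife_red","knife_wood"):
        print(c,n,[(np.round(r["at"],3).tolist(),round(r["confidence"],2)) for r in manip.look_for(c,n)[:2]])
print(manip.current_time())
E
```

```text
scene dustbox [([0.639, 0.06, 0.123], 0.81)]
scene panel [([0.627, 0.04, 0.142], 0.61)]
scene panel_push [([0.625, 0.034, 0.133], 0.71)]
scene cam [([0.602, 0.029, 0.151], 0.65)]
scene cam_slot [([0.603, 0.025, 0.156], 0.92)]
scene slot_stripe [([0.604, 0.03, 0.149], 0.69)]
scene stone [([0.575, 0.219, 0.024], 0.58)]
scene oil [([0.646, -0.254, 0.081], 0.71)]
scene knife_red [([0.725, -0.133, 0.002], 0.73), ([0.524, 0.302, 0.016], 0.73)]
scene knife_wood [([0.269, 0.332, 0.002], 0.85)]
side dustbox [([0.589, 0.075, 0.118], 0.77)]
side panel [([0.609, 0.045, 0.145], 0.59)]
side panel_push [([0.61, 0.048, 0.142], 0.76)]
side cam []
side cam_slot [([0.605, 0.031, 0.154], 0.84)]
side slot_stripe [([0.6, 0.032, 0.151], 0.72)]
side stone [([0.559, 0.223, 0.02], 0.98)]
side oil [([0.622, -0.261, 0.095], 0.94)]
side knife_red []
side knife_wood [([0.26, 0.323, 0.005], 0.61)]
1.1
```

View pics/scene0.png

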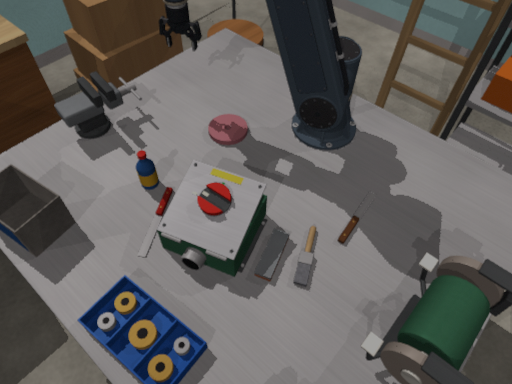

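View pics/side0.png

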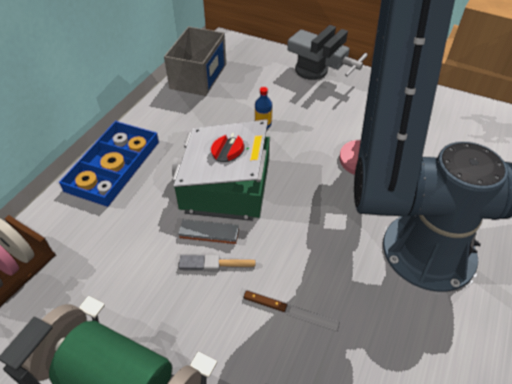

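The scene picture shows the raised panel: yellow strip at (227,176) and red fastener at (214,198). The side picture has them at (257,148) and (227,148). The networks report the part middles only roughly, so I'll segment colours with depth.

```bash
cat > seg.py <<'E'
import numpy as np,cv2
def cloud(z):
    p,d,K,R,t=z["p"],z["d"],z["camera_matrix"],z["R"],z["t"]
    v,u=np.mgrid[:d.shape[0],:d.shape[1]]
    c=np.stack([(u-K[0,2])/K[0,0]*d,(v-K[1,2])/K[1,1]*d,d],-1)
    return (c-t)@R
def masks(p):
    h=cv2.cvtColor(p,cv2.COLOR_RGB2HSV).astype(int); H,S,V=h[...,0],h[...,1],h[...,2]
    return dict(yel=(abs(H-27)<6)&(S>140)&(V>120),red=((H<6)|(H>174))&(S>170)&(V>110),grn=(H>45)&(H<90)&(S>90),gray=(S<30)&(V>110))
def analyse(z,c0=(0.60,0.03),r=0.2):
    X=cloud(z); m=masks(z["p"]); near=(np.hypot(X[...,0]-c0[0],X[...,1]-c0[1])<r)&(z["d"]>0)&(X[...,2]>0.09)
    out={}
    for k in("yel","red"):
        q=X[m[k]&near]
        if len(q)>4:
            rect=cv2.minAreaRect(q[:,:2].astype(np.float32)); out[k]=np.median(q,0)
            print(k,len(q),"median",q[:].mean(0).round(4),"rect",np.round(rect[0],4),np.round(rect[1],4),round(rect[2],1),"z",np.percentile(q[:,2],[5,50,95]).round(3))
    q=X[m["gray"]&near]
    for tol in(.02,.006,.004):
        n=np.linalg.lstsq(np.c_[q[:,:2],np.ones(len(q))],q[:,2],rcond=None)[0]
        q=q[abs(q[:,:2]@n[:2]+n[2]-q[:,2])<tol]
    rect=cv2.minAreaRect(q[:,:2].astype(np.float32))
    print("panel",len(q),"coef",n.round(4),"tilt",round(float(np.arctan(np.hypot(*n[:2]))),3),"downhill yaw",round(float(np.arctan2(-n[1],-n[0])),3),"rect",np.round(rect[0],4),np.round(rect[1],4),round(rect[2],1))
    return out
E
python3 - <<'E'
import numpy as np,cv2
from seg import *
for c in("scene","side"):
    z=dict(np.load(c+"0.npz")); print(c); analyse(z)
    K=z["camera_matrix"];R=z["R"]
    p=z["p"]; a=(150,265,150,280) if c=="scene" else (115,225,165,285)
    cv2.imwrite(f"pics/{c}_crop.png",cv2.resize(p[a[0]:a[1],a[2]:a[3],::-1],None,fx=4,fy=4,interpolation=cv2.INTER_CUBIC))
im=[cv2.imread(f"pics/{c}_crop.png") for c in("scene","side")]
h=min(i.shape[0] for i in im); 
cv2.imwrite("pics/crops.png",cv2.resize(np.hstack([i[:h] for i in im]),(800,360)))
E
```

```text
scene
yel 188 median [ 5.248e-01 -5.000e-04  1.641e-01] rect [ 0.5248 -0.0012] [0.0207 0.0955] 19.8 z [0.16  0.164 0.167]
red 385 median [0.606  0.0275 0.1625] rect [0.6015 0.026 ] [0.101 0.08 ] 3.4 z [0.151 0.16  0.174]
panel 4912 coef [-0.2493 -0.0831  0.294 ] tilt 0.257 downhill yaw 0.322 rect [0.6226 0.0312] [0.2412 0.2403] 18.7
side
yel 157 median [5.250e-01 5.000e-04 1.651e-01] rect [ 0.5255 -0.0013] [0.0188 0.0999] 18.7 z [0.162 0.165 0.169]
red 398 median [0.5982 0.0317 0.1623] rect [0.602  0.0296] [0.0817 0.0929] 86.1 z [0.149 0.161 0.175]
panel 3518 coef [-0.2463 -0.0863  0.2932] tilt 0.255 downhill yaw 0.337 rect [0.6227 0.0296] [0.2422 0.2457] 18.6
```

View pics/crops.png

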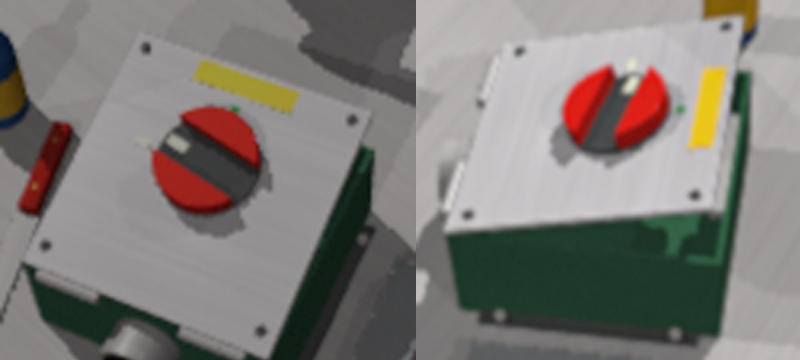

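Both cameras agree: box yaw is about 0.328 and panel angle about 0.256. The strip height of 0.164 matches the hinge geometry, and the box centre is about (0.613, 0.029). Next I'll push the panel shut with closed fingers, then look from above.

```bash
cat > rob.py <<'E'
from bench import manip
import numpy as np
YAW=0.328; e=np.array([np.cos(YAW),np.sin(YAW)]); f=np.array([-e[1],e[0]]); O=np.array([.6128,.0287])
AX=O-.02*e; STRIP=np.array([.5250,-.0012]); STRIP0=O-.102*e
def down(a):
    y=np.array([np.cos(a),np.sin(a),0]); z=np.array([0,0,-1.]); return np.c_[np.cross(y,z),y,z]
E
python3 - <<'E'
from rob import *
import cv2
for a in (YAW+np.pi/2,YAW-np.pi/2):
    print("push q",np.round(manip.inverse_kinematics([*STRIP,.2],down(a)),2))
for a in (-1.243,1.9,-1.243-1.9,0.0):
    q=manip.inverse_kinematics([*AX,.115],down(a)); print("cam",a,None if q is None else np.round(q,2))
manip.set_gripper(0.0)
a=YAW+np.pi/2
manip.move_ptp([*STRIP,.20],down(a))
f0=manip.current_force(); print("f0",f0,manip.current_time())
manip.move_l([*STRIP,.168],max_speed=.1)
for s in np.linspace(0.1,1.12,13):
    p=STRIP+(STRIP0-STRIP)*min(s,1); z=.166+(.108-.166)*s
    manip.move_l([*p,z],max_speed=.05)
    F=manip.current_force()-f0; print(round(z,4),manip.current_ee_pos().round(4)[2],F.round(1))
    if np.linalg.norm(F)>22: break
print(manip.current_time())
E
```

```text
push q [-0.09  0.34  1.75 -0.    1.05 -1.99]
push q [-0.09  0.34  1.75 -0.    1.05  1.15]
cam -1.243 [-0.04  0.57  1.63 -0.    0.94  1.2 ]
cam 1.9 [-0.04  0.57  1.63 -0.    0.94 -1.94]
cam -3.143 None
cam 0.0 [-0.04  0.57  1.63 -0.    0.94 -0.04]
f0 [-0.31821156  0.78460923 -0.44963749] 3.9
0.1602 0.1602 [-0.4 -0.6  0.9]
0.1553 0.1551 [ 0.4 -0.4  0.4]
0.1503 0.15 [ 0.  -0.8  0.5]
0.1454 0.145 [ 0.6 -1.   0.5]
0.1405 0.1401 [-0.1 -0.6  0.8]
0.1356 0.1352 [ 1.  -1.1  1. ]
0.1306 0.1303 [-0.3 -0.3  1. ]
0.1257 0.1253 [ 0.5 -1.  -0.2]
0.1208 0.1204 [ 0.1 -0.9  0.3]
0.1158 0.1155 [ 0.3 -0.5  1. ]
0.1109 0.1105 [-0.5 -0.7 -1.1]
0.106 0.1065 [-1.9 -0.3 11.1]
0.101 0.1059 [-25.3   0.   71.8]
7.675
```

Firm stop reached near 0.106 (expected 0.108). Lifting clear and looking again.

```bash
python3 - <<'E'
from rob import *
from seg import *
p=manip.current_ee_pos()
manip.move_l([p[0],p[1],.13],max_speed=.1)
q=AX-.09*e
manip.move_ptp([*(AX-.07*e),.30],down(1.9))
print(manip.current_time())
from PIL import Image if False else None
E
python3 - <<'E'
from rob import *
from seg import *
if manip.current_ee_pos()[2]<.25:
    p=manip.current_ee_pos()
    manip.move_l([p[0],p[1],.13],max_speed=.1)
    manip.move_ptp([*(AX-.07*e),.30],down(1.9))
ims=[]
for c in("wrist","side","scene"):
    cal=manip.get_calibration(c); p,d=manip.grab_frame(c); z=dict(p=p,d=d,**cal); np.savez(c+"1.npz",**z); print(c)
    try: analyse(z)
    except Exception as x: print(x)
    for n in("panel_push","cam_slot","slot_stripe"): print(n,[(np.round(r["at"],3).tolist(),round(r["confidence"],2)) for r in manip.look_for(c,n)[:2]])
    ims.append(p[:,:,::-1])
cv2.imwrite("pics/after.png",cv2.resize(np.hstack(ims[:2]),(800,300)))
print(manip.current_time())
E
```

```text
wrist
yel 1122 median [ 0.517  -0.0041  0.1069] rect [ 0.5177 -0.0048] [0.02   0.0978] 17.9 z [0.106 0.107 0.108]
red 1261 median [0.5687 0.0138 0.1288] rect [ 0.5722 -0.0011] [0.0864 0.0929] 45.4 z [0.126 0.127 0.129]
panel 16148 coef [1.000e-04 4.000e-04 1.058e-01] tilt 0.0 downhill yaw -1.728 rect [0.6139 0.0268] [0.2398 0.2404] 18.5
panel_push [([0.566, 0.004, 0.11], 0.94)]
cam_slot [([0.584, 0.011, 0.115], 0.97)]
slot_stripe [([0.582, 0.013, 0.115], 0.88), ([0.556, 0.209, 0.024], 0.36)]
side
yel 156 median [ 0.5168 -0.0025  0.1088] rect [ 0.5169 -0.0037] [0.0196 0.0959] 18.1 z [0.106 0.109 0.112]
red 312 median [0.5904 0.0265 0.1319] rect [0.5719 0.0227] [0.1329 0.0799] 1.8 z [0.125 0.129 0.132]
panel 3790 coef [ 0.0014 -0.001   0.1071] tilt 0.002 downhill yaw 2.534 rect [0.6188 0.0288] [0.2509 0.2464] 18.8
panel_push [([0.608, 0.043, 0.108], 0.72)]
cam_slot [([0.599, 0.029, 0.119], 0.64), ([0.618, -0.256, 0.074], 0.4)]
slot_stripe [([0.592, 0.026, 0.116], 0.87), ([0.598, 0.085, 0.11], 0.71)]
scene
yel 155 median [ 0.5163 -0.0038  0.1075] rect [ 0.5169 -0.0042] [0.0216 0.0973] 17.5 z [0.104 0.108 0.111]
red 333 median [0.5976 0.0243 0.1274] rect [0.5957 0.0228] [0.092  0.0911] 61.1 z [0.125 0.128 0.131]
panel 4373 coef [0.0003 0.0014 0.1062] tilt 0.001 downhill yaw -1.805 rect [0.6186 0.0298] [0.2507 0.2408] 18.6
panel_push [([0.628, 0.037, 0.108], 0.89)]
cam_slot [([0.594, 0.026, 0.125], 0.77)]
slot_stripe [([0.596, 0.028, 0.117], 0.59)]
9.4333  File "<stdin>", line 8
    from PIL import Image if False else None
                          ^^
SyntaxError: invalid syntax
```

View pics/after.png

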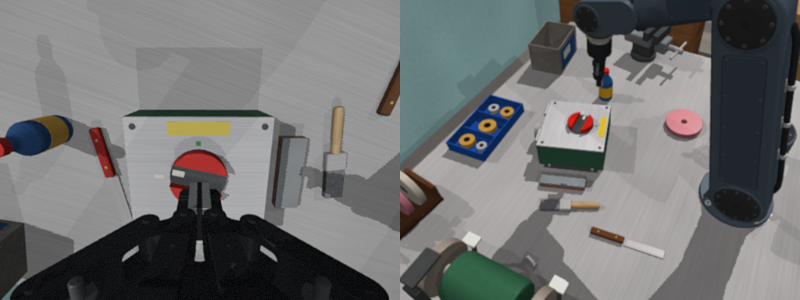

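The pictures show the panel flat (tilt 0.00) with the yellow strip at z 0.107. The fastener is still near unlocked, its white stripe pointing left and slightly forward, at wrist pixel ~(178,173). Now the slot angle from the red blocks and floor.

Run:
```python
from rob import *
from seg import *
A=np.array([.5946,.0217])
for c in("wrist","scene","side"):
    z=dict(np.load(c+"1.npz")); X=cloud(z); m=masks(z["p"]); r=np.hypot(*(X[...,:2]-A).transpose(2,0,1))
    V=z["p"].max(2).astype(int); S=V-z["p"].min(2)
    w=(r<.05)&(X[...,2]>.108)&(X[...,2]<.118)&(V>150)&(S<60)&(r<.046)
    n,l,st,_=cv2.connectedComponentsWithStats(w.astype(np.uint8))
    for i in range(1,n):
        if st[i,4]>5:
            s=X[l==i].mean(0); print(c,"white",st[i,4],s.round(4),"r",np.hypot(*(s[:2]-A)).round(4),"yaw",np.arctan2(*(s[:2]-A)[::-1]).round(3))
    R=X[m["red"]&(r<.06)&(X[...,2]>.122)][:,:2]
    # fit slot: best yaw,centre such that |perp|>19 mm for all red top points
    best=[]
    if c!="side":
      for a in np.arange(-2.0,-1.0,.02):
        for dx in np.arange(-.006,.0061,.001):
            d=abs((R-A)@[-np.sin(a),np.cos(a)]-dx); best.append((np.sum(np.clip(.019-d,0,None)),a,dx))
      best.sort(); b=best[0][0]+.003; g=np.array([x for x in best if x[0]<b]); print(c,len(R),"slot yaw",g[:,1].mean(),g[:,1].min(),g[:,1].max(),"offset",g[:,2].mean())
```

```text
wrist white 103 [ 0.5986 -0.0127  0.1122] r 0.0346 yaw -1.454
wrist 1249 slot yaw -1.5039999999999998 -1.5599999999999996 -1.4599999999999995 offset 0.0014000000000000002
scene white 9 [ 0.5979 -0.0125  0.1123] r 0.0344 yaw -1.474
scene 322 slot yaw -1.4319999999999995 -1.4599999999999995 -1.3999999999999995 offset 0.0012000000000000001
side white 16 [ 0.5988 -0.0129  0.1142] r 0.0348 yaw -1.449
```

The stripe's yaw is about -1.46, so the cam is at about 0.22, with r 34.6 mm against the true 34. I'll insert two fingertips astride the axis and turn with the wrist joint.

Run:
```python
from rob import *
A=[.5946,.0217]; a=-1.46+np.pi
manip.set_gripper(0.56)
manip.move_ptp([*A,.16],down(a)); manip.dwell(.2)
f0=manip.current_force(); print("grip",manip.current_grip_width(),"q",manip.current_qpos().round(3))
for z in np.arange(.135,.095,-.003):
    manip.move_l([*A,z],max_speed=.06); F=manip.current_force()-f0
    print(round(z,4),manip.current_ee_pos()[2].round(4),F.round(1))
    if np.linalg.norm(F)>4: break
print(manip.current_time())
```

```text
grip 0.5599280720418812 q [-0.042  0.507  1.597 -0.     1.034 -1.724]
0.135 0.1348 [0.2 0.6 0.2]
0.132 0.132 [ 0.1 -0.2  0.5]
0.129 0.1288 [0.5 1.  0.1]
0.126 0.1258 [-0.4  0.5  0.6]
0.123 0.1228 [0.7 0.9 0.4]
0.12 0.1198 [-0.2  0.1  0.5]
0.117 0.1168 [0.1 0.6 0.3]
0.114 0.1138 [-0.2 -0.7  0.9]
0.111 0.1108 [0.3 0.  1.4]
0.108 0.1092 [-4.8 -0.3 13. ]
13.6417
```

Floor contact at 0.1095, well below the block tops, so the fingertips are in the slot. Raising 3 mm and turning.

Run:
```python
from rob import *
A=[.5946,.0217]
manip.move_l([*A,.1122],max_speed=.05); manip.dwell(.1)
m0=manip.current_ft_torque(); f0=manip.current_force(); q=np.array(manip.current_qpos()); q6=q[5]; print(m0.round(2),f0.round(1))
d=0
while d<1.85:
    d+=.1 if d<1.2 else .04
    q[5]=q6+d; manip.move_j(q)
    M=manip.current_ft_torque()-m0; F=manip.current_force()-f0
    print(round(d,2),M.round(2),F.round(1))
    if abs(M[2])>.9 or np.linalg.norm(F)>30: break
y=manip.current_tcp_rot()[:,1]; print("tool yaw",np.arctan2(y[1],y[0])-np.pi,"locked slot yaw",YAW-np.pi,manip.current_time())
```

```text
[-0.   -0.   -0.03] [-0.4 -0.5  0.2]
0.1 [ 0.01 -0.04  0.04] [ 0.2  1.4 -0.8]
0.2 [0.   0.03 0.06] [-0.1  0.3  0.3]
0.3 [-0.06  0.    0.02] [ 0.1  1.  -0.8]
0.4 [-0.    0.02  0.05] [ 0.2  0.8 -0.3]
0.5 [-0.06 -0.03  0.02] [0.3 0.3 0.5]
0.6 [-0.05  0.01  0.04] [1.2 1.2 0.4]
0.7 [ 0.02 -0.03  0.01] [0.3 0.6 0.1]
0.8 [ 0.07 -0.05  0.  ] [ 0.6  0.9 -0.4]
0.9 [-0.02 -0.07  0.07] [ 1.3 -0.2  0.1]
1.0 [-0.09 -0.18  0.1 ] [ 1.6  0.3 -0.3]
1.1 [-0.1  -0.34  0.05] [ 2.  -0.9 -0.1]
1.2 [-0.22 -0.44  0.07] [ 2.6 -0.3 -0.8]
1.24 [-0.49 -0.54  0.12] [ 3.7 -1.4 -0.9]
1.28 [-0.47 -0.64  0.12] [ 4.2 -2.3 -0.6]
1.32 [-0.48 -0.63  0.11] [ 3.6 -2.6 -1. ]
1.36 [-0.53 -0.72  0.18] [ 4.5 -1.9 -1.1]
1.4 [-0.56 -0.73  0.15] [ 4.4 -2.  -1. ]
1.44 [-0.54 -0.78  0.12] [ 5.4 -3.8 -1.2]
1.48 [-0.59 -0.79  0.13] [ 4.9 -3.2 -0.6]
1.52 [-0.59 -0.8   0.12] [ 4.7 -3.4 -1.4]
1.56 [-0.62 -0.83  0.08] [ 5.8 -4.1 -1.2]
1.6 [-0.66 -0.84  0.16] [ 5.6 -3.2 -1.8]
1.64 [-0.88 -0.81  0.17] [ 6.  -4.3 -1.9]
1.68 [-1.14 -0.8   1.34] [ 5.2 -5.6 -0.9]
tool yaw -3.135933785366 locked slot yaw -2.8135926535897933 19.9917
```

The torque jumped at the expected angle (slot travel plus ~0.32 rad of play), so that is the locked stop. Backing off the play, lifting out and checking.

Run:
```python
from rob import *
from seg import *
q=np.array(manip.current_qpos()); q[5]-=.2; manip.move_j(q)
p=manip.current_ee_pos(); manip.move_l([p[0],p[1],.16],max_speed=.08)
manip.move_l([p[0]-.1,p[1]-.03,.33],max_speed=.2)
A=np.array([.5946,.0217]); ims=[]
for c in("scene","side","wrist"):
    cal=manip.get_calibration(c); P,d=manip.grab_frame(c); z=dict(p=P,d=d,**cal); X=cloud(z)
    r=np.hypot(*(X[...,:2]-A).transpose(2,0,1)); V=P.max(2).astype(int); S=V-P.min(2)
    w=(r<.046)&(X[...,2]>.109)&(X[...,2]<.119)&(V>150)&(S<60)
    s=X[w].mean(0); print(c,w.sum(),s.round(4),"cam",(YAW-np.pi/2-np.arctan2(*(s[:2]-A)[::-1]))%(2*np.pi)); analyse(z); ims.append(P)
    for n in ("stone","oil","knife_red","knife_wood"): print(n,[np.round(x["at"],3).tolist() for x in manip.look_for(c,n)[:1]])
cv2.imwrite("pics/end.png",cv2.resize(np.hstack(ims[::2])[:,:,::-1],(800,300)))
print(manip.current_time(),manip.current_force())
```

```text
scene 9 [0.5601 0.0104 0.1128] cam 1.58192842060731
yel 154 median [ 0.5163 -0.0035  0.1076] rect [ 0.5155 -0.0043] [0.0209 0.0958] 20.1 z [0.105 0.108 0.111]
red 316 median [0.5956 0.0254 0.128 ] rect [0.5968 0.0241] [0.0786 0.0919] 19.3 z [0.125 0.128 0.131]
panel 4347 coef [1.000e-04 1.600e-03 1.064e-01] tilt 0.002 downhill yaw -1.606 rect [0.6183 0.0299] [0.2502 0.2405] 18.7
stone [[0.574, 0.22, 0.019]]
oil [[0.649, -0.258, 0.084]]
knife_red [[0.728, -0.129, 0.003]]
knife_wood [[0.27, 0.331, 0.005]]
side 13 [0.5619 0.0102 0.1144] cam 1.559891192548586
yel 154 median [ 0.5167 -0.0024  0.1088] rect [ 0.5172 -0.0036] [0.0191 0.0966] 19.2 z [0.106 0.109 0.112]
red 327 median [0.5916 0.0289 0.1306] rect [0.5877 0.014 ] [0.1154 0.0917] 59.0 z [0.123 0.129 0.133]
panel 3787 coef [ 0.0019 -0.0009  0.1067] tilt 0.002 downhill yaw 2.701 rect [0.619  0.0291] [0.2509 0.246 ] 18.7
stone [[0.561, 0.224, 0.021]]
oil [[0.624, -0.253, 0.078]]
knife_red []
knife_wood [[0.261, 0.327, 0.004]]
wrist 100 [0.5624 0.0104 0.1121] cam 1.5628161201337794
yel 639 median [0.5138 0.0069 0.1068] rect [ 0.5174 -0.0047] [0.0196 0.0969] 19.0 z [0.106 0.107 0.108]
red 2049 median [0.5934 0.0247 0.1273] rect [0.5936 0.0218] [0.0837 0.0925] 17.0 z [0.126 0.127 0.129]
panel 26248 coef [0.0002 0.0006 0.1057] tilt 0.001 downhill yaw -1.847 rect [0.6182 0.0296] [0.2504 0.2401] 18.7
stone [[0.557, 0.21, 0.022]]
oil [[0.616, -0.248, 0.068]]
knife_red [[0.711, -0.138, 0.005]]
knife_wood []
22.95 [-0.00418884  0.34159025  0.36696603]
```

View pics/end.png

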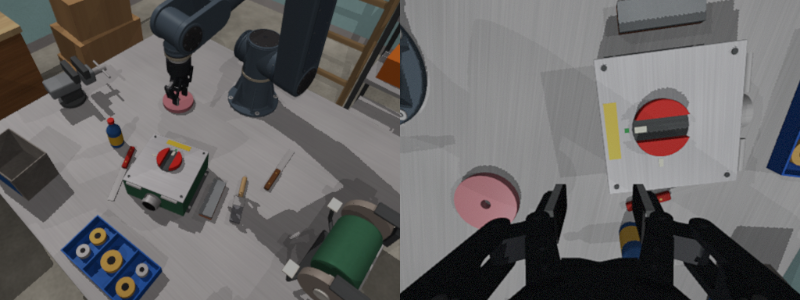

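The wrist picture shows the stripe at (640,130), pointing at the green mark at (627,131). The cam measures about 1.56, the panel is flat, the bystanders have not moved, and the arm is clear.

```bash
python3 -c "
from bench import manip
print(manip.sign_off())"
```

```text
the job is handed in; nothing more can be done
None
```

The panel is shut flat and the fastener is turned to its locked stop (about 1.56 rad by camera); no bystander was seen to move, the arm is clear, and the job was handed in at about 23 s, with no verdict returned.

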